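# Seat the adapter block in the test box and start its jackscrew

## Robot

A 6-joint arm with a two-finger parallel gripper is mounted at the origin on the work surface. World frame = base frame: x ahead of the robot, y to its left, z up, the work surface at z = 0. Lengths are in m, angles in rad, forces in N, time in s.
With the tool pointing down it reaches from about 0.375 to 0.75 m from the base axis. Payload 9 kg.
Tool frame: the origin (TCP) lies midway between the tips of the shut fingers; the grasp point (between the pads) lies r.tcp_to_grasp behind it (r.tcp_to_grasp is the distance from the TCP to the grasp point, in m); z points along the fingers, y is the direction in which the jaws open and shut (so a half turn about z gives the same grasp; the last joint's range is limited). The gripper opens to 85 mm and grips with 20 to 120 N. Pads are 22 mm wide; open, the fingers measure 114 mm over their backs; the gripper's body (76 mm by 85 mm) begins 54 mm behind the grasp point. The pads swing forward as they close: fully open they stand 13 mm farther back than shut.
Start: joints at [1.031, 0.104, 0.097, 1.564, 0, 1.353], TCP at [0.19, 0.569, 0.231] pointing down, gripper open.
Joint ranges: [-2.99, 2.99], [-0.84, 1.86], [-1.1, 1.16], [-1.84, 2.11], [-1.51, 1.56], [-3.14, 3.14]. Speed limits (rad/s): [2.22, 2.22, 2.57, 3.14, 3.14, 3.14].

## Interface

Orientations are given as a rotation vector (axis times angle).
In Python, from station import r gives the robot as it stands.
- The arm moves only by the tool apply_moves, never from a script. Its argument "rows" is a list of rows, each an object with "delta_pos": the shift along the tool's x, y, z in m, a list of three; "turn": the turn about the tool's z in degrees. In form: [{"delta_pos": [tx, ty, tz], "turn": turn}, ...]. A call has 1 to 10 rows; each row is the pose to reach, as a shift and turn from the pose measured when the call began, along the tool's axes at that moment; what a row does not reach only later rows make up. A row lasts 1/8 s, in which the tool goes at most 62.5 mm and 10.7 degrees, less where a joint would pass 70% of its speed; a pose out of reach is approached as far as the arm can. A call with a gripper value outside its range is refused whole. "gripper" is the finger opening in m, from 0 to 0.0854, set as the call begins (left out, the last holds). The fingers move at their own pace and stop on an object; "force" is the grip in N (left out, the last holds). Time passes only in rows, so rows that repeat a pose let the fingers close. It gives the time, the measured TCP pose, the force and the opening at its end, in the units of the state.
- r.sense(): the state, without advancing time (a new reading comes with each control period).
- r.grab_frame(name): name is "scene" or "top" or "wrist"; returns the picture (420x560x3 uint8, blue, green, red); there is no depth.
- r.camera_model(name): a dict with "intrinsics" (3x3 intrinsics, pixels), "k1" (the pictures are not rectified: a ray, as slopes to the right and down, at radius r is drawn at 1 + k1 r^2 times it, then the intrinsics apply), "origin" and "attitude" of the camera in the world. Camera axes: x right, y down, z forward; pixel columns grow to the right and rows downward; lengths in m; the calibration is good to about 2 mm. A picture is of the moment at which its call begins: read the wrist's pose just before it. camera_model takes no time and is no camera call; for the wrist camera it gives the pose at the moment of the call.
- r.finish_job(): hands the job in, once; it reports no verdict.
The state is a dict: "time_s": time; "joints": joint angles; "qd": joint speeds; "joint_efforts": joint torques, N m; "eef_pos": TCP position; "ee_rot": TCP orientation; "wrist_force": force on the tool from outside, world axes, zero at the start; "wrist_torque": the same for the moment, N m; "finger_gap": opening from 0.0 (shut) to 1.0 (fully open).
Only numpy, scipy, OpenCV 4.12 (cv2) and the standard library are available. Lean on these libraries where they do the work, as an engineer would, in place of code of your own. Each camera call takes 0.05 s, during which the arm holds its last target.

## Task

Press the dark adapter block of the grey test box down into its recess until its top is flush with the panel, then start its jackscrew: turn the knurled steel knob backward (anticlockwise from above) until you feel the thread drop in, then turn it forward (clockwise) one full turn from there. Finish holding the knob still between the fingers at that point, screw started but not run down, block still flush; leave the transmitter, the multimeter and the screwdriver on the bench where they lie.

Things in the scene. Friction and masses are not known exactly. Their poses are not given: they have to be found in the camera images.
- testbox: Light grey test box lying panel up on the bench, fixed, 200 (x) x 300 (y) x 75 mm high. Origin: centre of its underside; z up. The adapter block's recess is centred 65 mm from the box centre towards -y. On the other half (own y +36 to +134 mm, x within 76 mm) sockets, toggle switches and lamps stand up to 18 mm above the panel; the rest of the panel is bare.
- adapter: Dark grey adapter (connector) block, 50 (x) x 110 (y) mm seen from above, 30 mm high, in its recess in the panel. Origin: centre of its top face; axes parallel to the test box's. It only slides up and down in the recess.
- seat (a joint): How far the block's top stands proud of the panel (m): 0 = fully home, top flush with the panel and on a firm stop; 5 to 9 mm at the start. Its contacts grip it: it needs a push of about 7 N to slide down (25 N is safe) and stays where it is left.
- pad_left (a point): Point on the block's top face 38 mm from the knob axis towards the box's +y: a free ribbed pad to press on (free of the knob by 23 mm).
- pad_right (a point): The like point 38 mm from the knob axis towards the box's -y.
- jackscrew: Captive steel jackscrew through the block's middle; only its knob shows: neck 20 mm diameter for the lowest 6 mm, then a knurled round head 30 mm diameter, 6 to 30 mm above the origin. Origin: centre of the knob's underside, on the vertical screw axis; z up. It turns with slight drag and stays at the angle where it is left. Its thread tip rests on the first thread of a nut boss under the recess.
- knob_top (a point): Centre of the knob's top face, which has a straight black slot; 30 mm above the jackscrew's origin. Let go, the screw sinks by itself (weight about 1 N) until it rests on the thread. A knob held firmly at one height cannot fall when the thread drops: bear down slightly (some newtons) or let go.
- rise (a joint): Height of the knob's underside above the block's top (m), 0 (screwed down) to 16 mm; slides freely. Single right-hand thread, 4 mm pitch, up to 1 mm axial play. With the block home it starts at 10.5 to 11.5 mm, climbs to 12 as it turns backward, falls to 8 when the thread drops in, then loses 4 mm for each turn forward. Turned backward past the drop it climbs again, to drop again one turn on.
- turn (a joint): Angle of the screw (rad), 0 at the start, growing backward (anticlockwise from above), falling forward; it counts on over whole turns. Where the thread drops differs each time: 0.8 to 2.3 rad backward from the start. At the very edge the screw can hang half dropped; it falls fully within 0.15 rad past the first give.
- transmitter: Bystander: black and blue hand-held remote-control transmitter with two joysticks, a stop button and two side handles, 170 x 260 x 160 mm, to the box's left (+y). Origin: centre of its underside.
- multimeter: Bystander: dark handheld multimeter, 185 x 88 x 48 mm, to the box's right (-y). Origin: centre of its underside.
- screwdriver: Bystander: black-handled screwdriver, 190 mm long, lying on the bench on the robot's side of the box.

How it is judged:
By the outcome, as a careful person would: the job done as asked, in the order asked, and still so for the second after the job is handed in, while the arm keeps its last pose, push and grip.
It also fails if it takes over 72 s, if anything falls off the work surface, if the arm or the gripper's body presses on something with over 40 N, if the wrist force passes 120 N, or if a joint passes its speed limit or range.

## Working session

There is one attempt and no reset: what is moved stays moved. The work goes in short steps, Python scripts to look and compute and a tool call to move; the robot and the scene stay as the last step left them, time stands still between calls to the robot, and variables do not carry over. Pictures are saved under pics/ and viewed, and the job is handed in when it is done.

Besides the shell and the picture viewer there is one more tool, called by a JSON object that holds its "api" and its "payload", one argument or row to a line. apply_moves: Moves the arm, as the interface text tells. Its arguments: {"type":"object","properties":{"rows":{"type":"array","items":{"type":"object","properties":{"delta_pos":{"type":"array","items":{"type":"number"}},"turn":{"type":"number"}}}},"gripper":{"type":"number"},"force":{"type":"number"}},"required":["rows"]}

```bash
ls; mkdir -p pics; python3 - <<'E'
from station import r
import cv2,numpy as np
np.set_printoptions(precision=4,suppress=True)
s=r.sense();print({k:np.round(v,3) for k,v in s.items()}, r.tcp_to_grasp)
for n in("scene","top"):
    m=r.camera_model(n);print(n,m)
    cv2.imwrite(f"pics/{n}1.png",r.grab_frame(n))
E
```

```text
pics
{'time_s': np.float64(0.0), 'joints': array([ 1.031,  0.105,  0.096,  1.564, -0.   ,  1.353]), 'qd': array([ 0.001,  0.   , -0.   , -0.   , -0.001, -0.   ]), 'joint_efforts': array([  0.   , -55.693,  50.365,   0.017,  -0.   ,   0.   ]), 'eef_pos': array([0.19 , 0.569, 0.231]), 'ee_rot': array([-0.503, -3.101,  0.002]), 'wrist_force': array([-0.392,  0.128, -0.337]), 'wrist_torque': array([ 0.008,  0.015, -0.002]), 'finger_gap': np.float64(1.001)} 0.0187
scene {'intrinsics': array([[405.6129,   0.    , 279.8271],
       [  0.    , 405.6129, 207.4642],
       [  0.    ,   0.    ,   1.    ]]), 'k1': -0.0837448391689257, 'origin': array([1.0263, 0.5558, 0.6507]), 'attitude': array([-1.0581, -2.3669,  1.0827])}
top {'intrinsics': array([[399.5895,   0.    , 285.4328],
       [  0.    , 399.5895, 207.2989],
       [  0.    ,   0.    ,   1.    ]]), 'k1': -0.10688583135937285, 'origin': array([0.494 , 0.1612, 0.9793]), 'attitude': array([-2.1547,  2.2147, -0.0714])}
```

View pics/scene1.png

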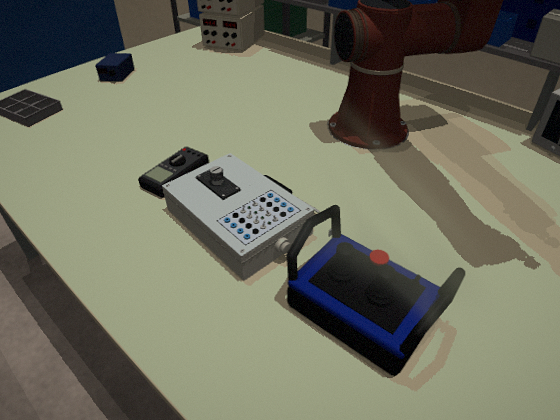

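View pics/top1.png

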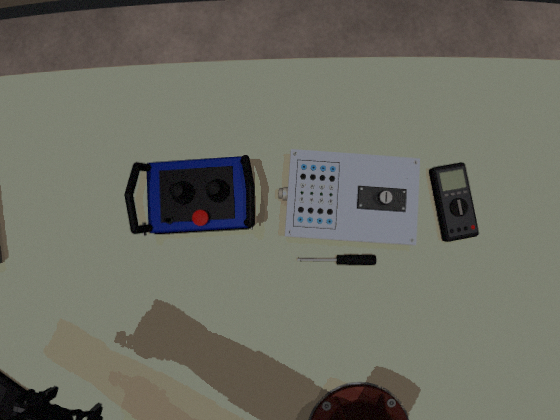

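The top view shows the box spanning about (285–420, 150–243), the adapter near (382,199) and the knob near (386,198). I'll enlarge this area to get finer pixel positions.

```bash
python3 - <<'E'
import cv2
a=cv2.imread("pics/top1.png")[140:255,270:430]
cv2.imwrite("pics/top1c.png",cv2.resize(a,None,fx=5,fy=5,interpolation=cv2.INTER_CUBIC))
a=cv2.imread("pics/scene1.png")[145:280,150:320]
cv2.imwrite("pics/scene1c.png",cv2.resize(a,None,fx=4,fy=4,interpolation=cv2.INTER_CUBIC))
E
```

```text
(no output)
```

View pics/top1c.png

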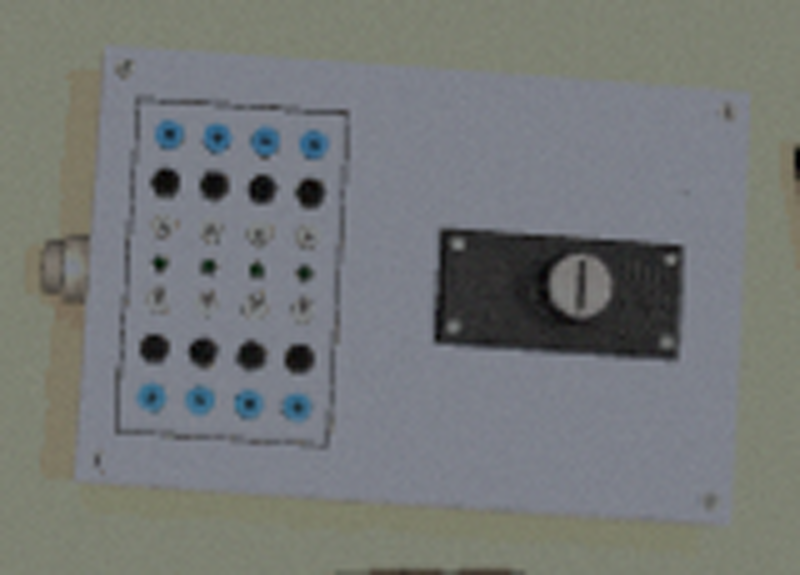

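View pics/scene1c.png

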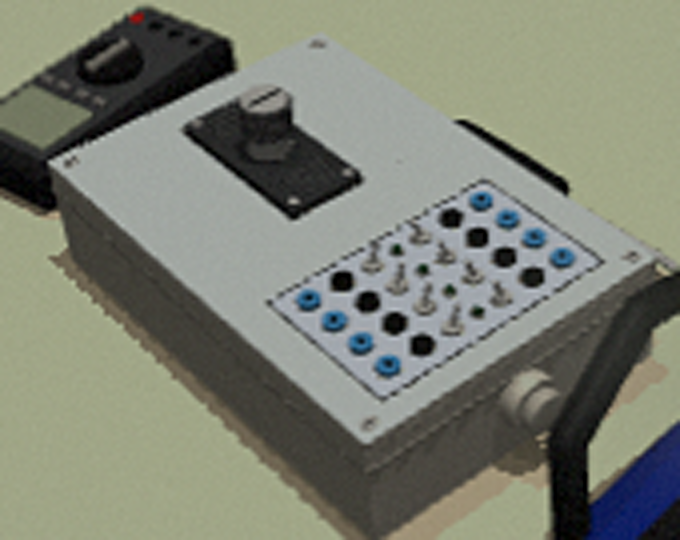

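```bash
cat > h.py <<'E'
import numpy as np,cv2
from scipy.spatial.transform import Rotation as R
np.set_printoptions(precision=4,suppress=True)
def ray(m,uv):
    K=m["intrinsics"];k=m["k1"]
    d=np.array([(uv[0]-K[0,2])/K[0,0],(uv[1]-K[1,2])/K[1,1]]);u=d.copy()
    for _ in range(30):u=d/(1+k*(u@u))
    return R.from_rotvec(m["attitude"]).apply([u[0],u[1],1])
def onz(m,uv,z):
    d=ray(m,uv);o=np.array(m["origin"]);return o+d*(z-o[2])/d[2]
def tri(ms,uvs):
    A=0;b=0
    for m,uv in zip(ms,uvs):
        d=ray(m,uv);d/=np.linalg.norm(d);P=np.eye(3)-np.outer(d,d);A=A+P;b=b+P@m["origin"]
    return np.linalg.solve(A,b)
def proj(m,p):
    q=R.from_rotvec(m["attitude"]).inv().apply(np.array(p)-m["origin"]);x=q[:2]/q[2]
    x=x*(1+m["k1"]*(x@x));K=m["intrinsics"];return np.array([K[0,0]*x[0]+K[0,2],K[1,1]*x[1]+K[1,2]])
E
python3 - <<'E'
from h import *
from station import r
t=r.camera_model("top");s=r.camera_model("scene")
c=lambda x,y:((x+.5)/5-.5+270,(y+.5)/5-.5+140)
d=lambda x,y:((x+.5)/4-.5+150,(y+.5)/4-.5+145)
P=np.array([onz(t,c(*p),.075) for p in[(107,47),(749,94),(729,523),(77,482)]]);print(P)
ct=P.mean(0);ydir=(P[0]+P[3]-P[1]-P[2]);xdir=P[0]+P[1]-P[2]-P[3]
print("ctr",ct,"yaw from y",np.arctan2(-ydir[0],ydir[1]),"yaw x",np.arctan2(xdir[1],xdir[0]),np.linalg.norm(ydir)/2,np.linalg.norm(xdir)/2)
print("predicted knob",ct-0.065*ydir/np.linalg.norm(ydir))
A=np.array([onz(t,c(*p),.082) for p in[(441,229),(684,246),(678,360),(435,343)]]);print("adapter",A.mean(0))
for z in(.112,.116,.120):print("knob",onz(t,c(580,285),z))
S=[onz(s,d(*p),.082) for p in[(189,128),(295,217),(361,179)]];print("scene adapter",S)
print("tri knob",tri([t,s],[c(580,285),d(266,101)]))
print("scene knob",onz(s,d(266,101),.116))
E
```

```text
[[ 0.69    0.1469  0.075 ]
 [ 0.6612 -0.15    0.075 ]
 [ 0.4638 -0.1305  0.075 ]
 [ 0.4913  0.1661  0.075 ]]
ctr [0.5766 0.0081 0.075 ] yaw from y -0.09466965417111703 yaw x -0.0975120511846614 0.29809610545721055 0.19901170581508343
predicted knob [ 0.5704 -0.0566  0.075 ]
adapter [ 0.5698 -0.0551  0.082 ]
knob [ 0.5711 -0.0569  0.112 ]
knob [ 0.5708 -0.0559  0.116 ]
knob [ 0.5704 -0.0549  0.12  ]
scene adapter [array([ 0.5913, -0.1055,  0.082 ]), array([0.6048, 0.0029, 0.082 ]), array([0.5575, 0.0059, 0.082 ])]
tri knob [ 0.5706 -0.056   0.1139]
scene knob [ 0.5721 -0.053   0.116 ]
```

```bash
cat >> h.py <<'E'
def plan(s,p,yaw=None):
    "yaw: world angle of tool y axis (deg), mod 180"
    M=R.from_rotvec(s["ee_rot"]).as_matrix();d=M.T@(np.array(p)-s["eef_pos"])
    y0=np.degrees(np.arctan2(M[1,1],M[0,1]));
    out=f"now {np.array(s['eef_pos'])} yaw {y0:.2f} tilt {M[:,2]} delta {d}"
    if yaw is not None:
        t=-(yaw-y0);out+=f" turn {(t+90)%180-90:.2f}"
    return out+f" J {np.array(s['joints'])} F {np.array(s['wrist_force'])} gap {s['finger_gap']:.3f} t {s['time_s']:.2f}"
def show(r,name,fn,crop=None,k=1):
    im=r.grab_frame(name)
    if crop:im=im[crop[1]:crop[3],crop[0]:crop[2]]
    cv2.imwrite("pics/"+fn,cv2.resize(im,None,fx=k,fy=k,interpolation=cv2.INTER_CUBIC))
E
python3 - <<'E'
from h import *
from station import r
s=r.sense()
print(R.from_rotvec(s["ee_rot"]).as_matrix())
m=r.camera_model("wrist");M=R.from_rotvec(s["ee_rot"]).as_matrix()
print("cam in tool",M.T@(m["origin"]-s["eef_pos"]),(M.T@R.from_rotvec(m["attitude"]).as_matrix()),m)
print(plan(s,[.5742,-.018,.2],-5.5))
E
```

```text
[[-0.9487  0.3163 -0.0006]
 [ 0.3163  0.9487 -0.001 ]
 [ 0.0003 -0.0012 -1.    ]]
cam in tool [ 0.0692  0.0012 -0.1434] [[ 0.0003 -0.9625 -0.2712]
 [ 1.      0.0001  0.0006]
 [-0.0006 -0.2712  0.9625]] {'intrinsics': array([[301.0054,   0.    , 280.163 ],
       [  0.    , 301.0054, 213.4854],
       [  0.    ,   0.    ,   1.    ]]), 'k1': 0.004737953505806783, 'origin': array([0.1244, 0.5922, 0.374 ]), 'attitude': array([2.3601, 1.7016, 0.2341])}
now [0.1896 0.5689 0.2306] yaw 71.56 tilt [-0.0006 -0.001  -1.    ] delta [-0.5505 -0.4352  0.0309] turn 77.06 J [1.0313 0.1047 0.0965 1.5639 0.     1.3531] F [ 0.5237  0.5889 -0.2402] gap 0.998 t 0.10
```

{"api": "apply_moves", "payload": {
  "rows": [
    {"delta_pos": [-0.046, -0.036, 0], "turn": 7},
    {"delta_pos": [-0.092, -0.073, 0], "turn": 14},
    {"delta_pos": [-0.138, -0.109, 0], "turn": 21},
    {"delta_pos": [-0.184, -0.145, 0], "turn": 28},
    {"delta_pos": [-0.23, -0.182, 0], "turn": 35},
    {"delta_pos": [-0.276, -0.218, 0], "turn": 42},
    {"delta_pos": [-0.322, -0.254, 0], "turn": 49},
    {"delta_pos": [-0.368, -0.29, 0], "turn": 56},
    {"delta_pos": [-0.414, -0.327, 0], "turn": 63},
    {"delta_pos": [-0.46, -0.363, 0], "turn": 70}
  ],
  "gripper": 0,
  "force": 40
}}

```text
time_s: 1.35
eef_pos: [0.5118, 0.0772, 0.2307]
ee_rot: [2.196, 2.247, -0.002]
wrist_force: [1.6, 0.8, -0.1]
finger_gap: -0.002
```

```bash
python3 - <<'E'
from h import *
from station import r
print(plan(r.sense(),[.5742,-.018,.2],-5.5))
E
```

```text
now [0.5118 0.0772 0.2307] yaw 1.32 tilt [-0.0008 -0.0009 -1.    ] delta [-0.0966  0.0602  0.0307] turn 6.82 J [-0.1027 -0.1465 -0.1512  1.5667 -0.0009  1.4451] F [ 1.5987  0.7811 -0.0895] gap -0.002 t 1.35
```

{"api": "apply_moves", "payload": {
  "rows": [
    {"delta_pos": [-0.048, 0.03, 0.01], "turn": 3.4},
    {"delta_pos": [-0.0966, 0.0602, 0.03], "turn": 6.8},
    {"delta_pos": [-0.0966, 0.0602, 0.03], "turn": 6.8},
    {"delta_pos": [-0.0966, 0.0602, 0.03], "turn": 6.8}
  ]
}}

```text
time_s: 1.85
eef_pos: [0.5738, -0.0178, 0.2004]
ee_rot: [-2.325, -2.112, 0.002]
wrist_force: [-0.4, 0.3, 0.2]
finger_gap: 0.004
```

```bash
python3 - <<'E'
from h import *
from station import r
print(plan(r.sense(),[.5742,-.018,.09],-5.5))
m=r.camera_model("wrist");show(r,"wrist","w1.png")
for p in [(.5706,-.056,.116),(.5742,-.018,.082),(.567,-.094,.082)]:print(proj(m,p))
E
```

```text
now [ 0.5738 -0.0178  0.2004] yaw -5.49 tilt [-0.0018 -0.0003 -1.    ] delta [-0.0001  0.0006  0.1104] turn 0.01 J [-0.2584  0.0231 -0.0429  1.5065 -0.0008  1.4083] F [-0.4368  0.3087  0.2427] gap 0.004 t 1.85
[281.0742 265.093 ]
[281.0163 209.7643]
[281.0449 285.8864]
```

View pics/w1.png

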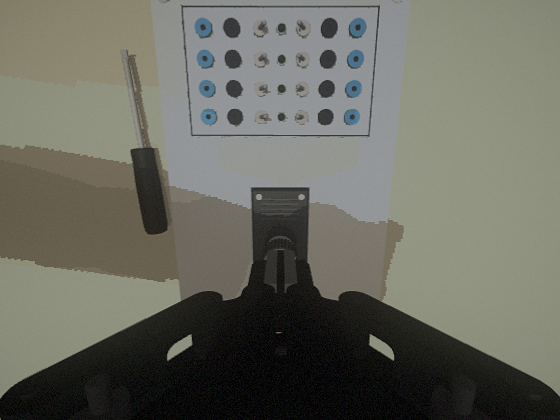

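The wrist view shows the adapter at columns 252–309 and rows 188–262, centred at about 281. The knob's front edge is near (281,240), so the pad lies right under the fingers.

{"api": "apply_moves", "payload": {
  "rows": [
    {"delta_pos": [0, 0, 0.05], "turn": 0},
    {"delta_pos": [0, 0, 0.09], "turn": 0},
    {"delta_pos": [0, 0, 0.108], "turn": 0},
    {"delta_pos": [0, 0, 0.11], "turn": 0},
    {"delta_pos": [0, 0, 0.11], "turn": 0}
  ]
}}

```text
time_s: 2.52
eef_pos: [0.5748, -0.0174, 0.0929]
ee_rot: [2.322, 2.113, 0.0]
wrist_force: [0.8, -1.1, 1.0]
finger_gap: -0.001
```

{"api": "apply_moves", "payload": {
  "rows": [
    {"delta_pos": [0, 0, 0.002]},
    {"delta_pos": [0, 0, 0.004]},
    {"delta_pos": [0, 0, 0.006]},
    {"delta_pos": [0, 0, 0.006]},
    {"delta_pos": [0, 0, 0.006]}
  ]
}}

```text
invalid input
```

{"api": "apply_moves", "payload": {
  "rows": [
    {"delta_pos": [0, 0, 0.002], "turn": 0},
    {"delta_pos": [0, 0, 0.004], "turn": 0},
    {"delta_pos": [0, 0, 0.006], "turn": 0},
    {"delta_pos": [0, 0, 0.006], "turn": 0}
  ]
}}

```text
time_s: 3.02
eef_pos: [0.5747, -0.0174, 0.0867]
ee_rot: [2.323, 2.113, 0.0]
wrist_force: [-0.0, -0.5, -0.3]
finger_gap: -0.003
```

{"api": "apply_moves", "payload": {
  "rows": [
    {"delta_pos": [0, 0, 0.002], "turn": 0},
    {"delta_pos": [0, 0, 0.004], "turn": 0},
    {"delta_pos": [0, 0, 0.005], "turn": 0},
    {"delta_pos": [0, 0, 0.005], "turn": 0}
  ]
}}

```text
time_s: 3.52
eef_pos: [0.5746, -0.0173, 0.0815]
ee_rot: [2.323, 2.113, -0.0]
wrist_force: [-0.4, 0.2, -0.4]
finger_gap: -0.002
```

{"api": "apply_moves", "payload": {
  "rows": [
    {"delta_pos": [0, 0, 0.001], "turn": 0},
    {"delta_pos": [0, 0, 0.002], "turn": 0},
    {"delta_pos": [0, 0, 0.003], "turn": 0},
    {"delta_pos": [0, 0, 0.003], "turn": 0}
  ]
}}

```text
time_s: 4.03
eef_pos: [0.5747, -0.0174, 0.0792]
ee_rot: [2.322, 2.113, 0.0]
wrist_force: [-2.4, 0.5, 5.7]
finger_gap: 0.003
```

{"api": "apply_moves", "payload": {
  "rows": [
    {"delta_pos": [0, 0, 0.001], "turn": 0},
    {"delta_pos": [0, 0, 0.002], "turn": 0},
    {"delta_pos": [0, 0, 0.002], "turn": 0},
    {"delta_pos": [0, 0, 0.002], "turn": 0}
  ]
}}

```text
time_s: 4.53
eef_pos: [0.5747, -0.0174, 0.0779]
ee_rot: [2.322, 2.113, 0.0]
wrist_force: [-2.7, 1.1, 6.4]
finger_gap: -0.001
```

{"api": "apply_moves", "payload": {
  "rows": [
    {"delta_pos": [0, 0, 0.001], "turn": 0},
    {"delta_pos": [0, 0, 0.002], "turn": 0},
    {"delta_pos": [0, 0, 0.002], "turn": 0},
    {"delta_pos": [0, 0, 0.002], "turn": 0}
  ]
}}

```text
time_s: 5.03
eef_pos: [0.5747, -0.0174, 0.0766]
ee_rot: [2.322, 2.113, 0.0]
wrist_force: [-3.9, 0.3, 6.1]
finger_gap: 0.002
```

{"api": "apply_moves", "payload": {
  "rows": [
    {"delta_pos": [0, 0, 0.001], "turn": 0},
    {"delta_pos": [0, 0, 0.0025], "turn": 0},
    {"delta_pos": [0, 0, 0.0025], "turn": 0},
    {"delta_pos": [0, 0, 0.0025], "turn": 0}
  ]
}}

```text
time_s: 5.52
eef_pos: [0.5748, -0.0174, 0.075]
ee_rot: [2.322, 2.112, 0.0]
wrist_force: [-3.0, 0.6, 6.8]
finger_gap: 0.001
```

{"api": "apply_moves", "payload": {
  "rows": [
    {"delta_pos": [0, 0, 0.001], "turn": 0},
    {"delta_pos": [0, 0, 0.0025], "turn": 0},
    {"delta_pos": [0, 0, 0.0025], "turn": 0},
    {"delta_pos": [0, 0, 0.0025], "turn": 0}
  ]
}}

```text
time_s: 6.02
eef_pos: [0.5749, -0.0174, 0.0749]
ee_rot: [2.321, 2.112, 0.001]
wrist_force: [-9.2, 1.8, 18.8]
finger_gap: -0.001
```

It has hit the firm stop at z = 0.075, with 19 N on it. Now I'll lift and move over the knob.

{"api": "apply_moves", "payload": {
  "rows": [
    {"delta_pos": [0, 0, -0.02], "turn": 0},
    {"delta_pos": [0, 0, -0.06], "turn": 0},
    {"delta_pos": [0, 0, -0.085], "turn": 0},
    {"delta_pos": [0.03, 0, -0.085], "turn": 0},
    {"delta_pos": [0.03, 0, -0.085], "turn": 0},
    {"delta_pos": [0.03, 0, -0.085], "turn": 0}
  ],
  "gripper": 0.085
}}

```text
time_s: 6.78
eef_pos: [0.5773, 0.0125, 0.1595]
ee_rot: [2.32, 2.113, 0.0]
wrist_force: [-0.7, -1.0, 0.9]
finger_gap: 0.994
```

```bash
python3 - <<'E'
from h import *
from station import r
print(plan(r.sense(),[.5706,-.056,.16],-5.5))
m=r.camera_model("wrist");show(r,"wrist","w2.png")
for p in [(.5706,-.056,.116)]:print(proj(m,p))
show(r,"top","t2.png",(330,160,430,240),6)
E
```

```text
now [0.5773 0.0125 0.1595] yaw -5.37 tilt [ 0.0024 -0.0026 -1.    ] delta [-0.0688 -0.0002 -0.0003] turn 0.13 J [-0.2037  0.03   -0.1099  1.4281 -0.002   1.4608] F [-0.6612 -1.0266  0.9019] gap 0.994 t 6.78
[279.8634 328.3308]
```

View pics/w2.png

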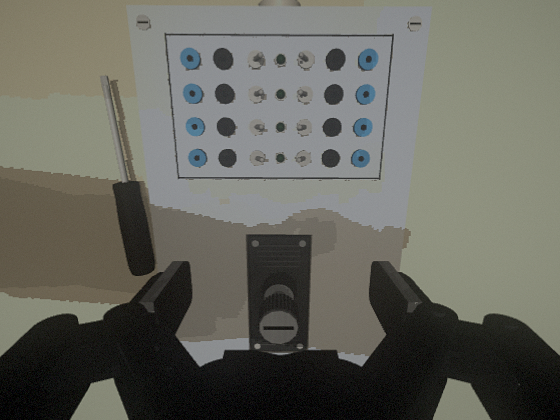

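Knob top is at (279,328), which matches the predicted (280,328). Next I go over it and descend.

{"api": "apply_moves", "payload": {
  "rows": [
    {"delta_pos": [-0.035, 0, 0], "turn": 0},
    {"delta_pos": [-0.069, 0, 0], "turn": 0},
    {"delta_pos": [-0.069, 0, 0.02], "turn": 0},
    {"delta_pos": [-0.069, 0, 0.05], "turn": 0},
    {"delta_pos": [-0.069, 0, 0.071], "turn": 0},
    {"delta_pos": [-0.069, 0, 0.071], "turn": 0},
    {"delta_pos": [-0.069, 0, 0.071], "turn": 0}
  ]
}}

```text
time_s: 7.75
eef_pos: [0.5711, -0.0565, 0.0891]
ee_rot: [2.321, 2.112, 0.001]
wrist_force: [0.6, -0.4, 0.4]
finger_gap: 0.996
```

```bash
python3 - <<'E'
from h import *
from station import r
print(plan(r.sense(),[.5706,-.056,.088],-5.5))
show(r,"wrist","w3.png");show(r,"scene","s3.png",(150,120,290,225),5)
E
```

```text
now [ 0.5711 -0.0565  0.0891] yaw -5.40 tilt [ 0.0027 -0.0025 -1.    ] delta [ 0.0004 -0.0005  0.0011] turn 0.10 J [-0.3255  0.0439 -0.2241  1.2994 -0.0015  1.3395] F [ 0.629  -0.3948  0.4226] gap 0.996 t 7.75
```

View pics/w3.png

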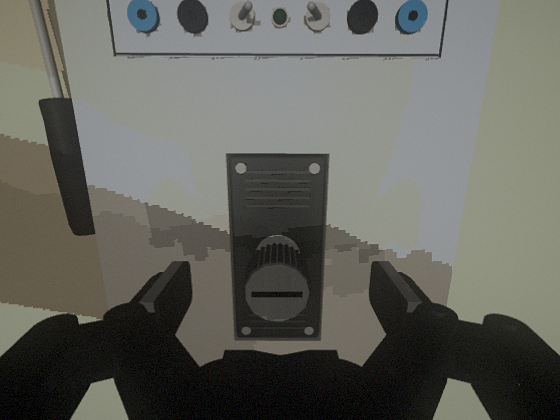

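View pics/s3.png

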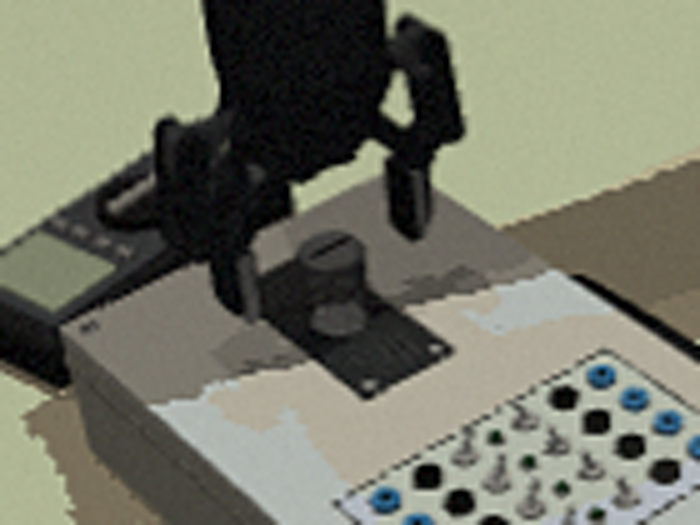

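The slot is centred at (277,294) and the knob sits between the pads. Closing on it.

{"api": "apply_moves", "payload": {
  "rows": [
    {"delta_pos": [0, 0, 0], "turn": 0},
    {"delta_pos": [0, 0, 0], "turn": 0},
    {"delta_pos": [0, 0, 0], "turn": 0},
    {"delta_pos": [0, 0, 0], "turn": 0},
    {"delta_pos": [0, 0, 0], "turn": 0},
    {"delta_pos": [0, 0, 0], "turn": 0}
  ],
  "gripper": 0.0,
  "force": 40
}}

```text
time_s: 8.6
eef_pos: [0.5697, -0.0566, 0.0902]
ee_rot: [2.322, 2.113, -0.003]
wrist_force: [-13.4, 0.8, 11.0]
finger_gap: 0.333
```

```bash
python3 - <<'E'
from h import *
from station import r
print(plan(r.sense(),[.5706,-.056,.088],-5.5))
show(r,"wrist","w4.png")
E
```

```text
now [ 0.5697 -0.0566  0.0902] yaw -5.41 tilt [ 0.    -0.003 -1.   ] delta [0.0007 0.0009 0.0022] turn 0.09 J [-0.3258  0.0425 -0.2236  1.3037 -0.0029  1.3394] F [-13.4291   0.8339  10.9833] gap 0.333 t 8.60
```

View pics/w4.png

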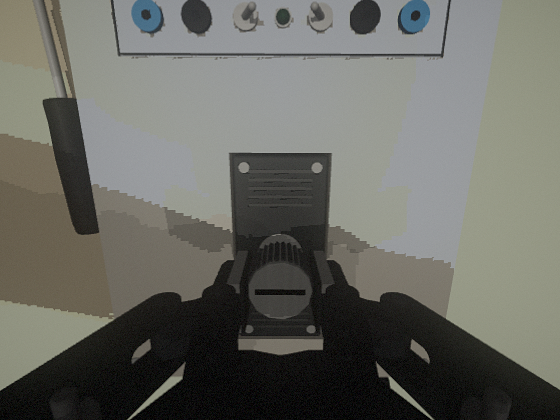

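{"api": "apply_moves", "payload": {
  "rows": [
    {"delta_pos": [0, -0.0005, 0.0005], "turn": 0},
    {"delta_pos": [0, -0.0005, 0.0005], "turn": -4},
    {"delta_pos": [0, -0.0005, 0.0005], "turn": -8},
    {"delta_pos": [0, -0.0005, 0.0005], "turn": -12},
    {"delta_pos": [0, -0.0005, 0.0005], "turn": -16},
    {"delta_pos": [0, -0.0005, 0.0005], "turn": -16}
  ]
}}

```text
time_s: 9.4
eef_pos: [0.5696, -0.0566, 0.0906]
ee_rot: [2.004, 2.416, -0.003]
wrist_force: [-1.0, 0.2, 5.4]
finger_gap: 0.336
```

```bash
python3 - <<'E'
from h import *
from station import r
print(plan(r.sense(),[.5706,-.056,.088],-5.5),r.sense()["wrist_torque"])
show(r,"wrist","w5.png")
E
```

```text
now [ 0.5696 -0.0566  0.0906] yaw 10.65 tilt [ 0.0012 -0.0032 -1.    ] delta [0.0004 0.0011 0.0026] turn 16.15 J [-0.3259  0.0406 -0.2249  1.3032 -0.0027  1.0589] F [-0.9764  0.1626  5.3779] gap 0.336 t 9.40 [0.1529 0.267  0.0142]
```

View pics/w5.png

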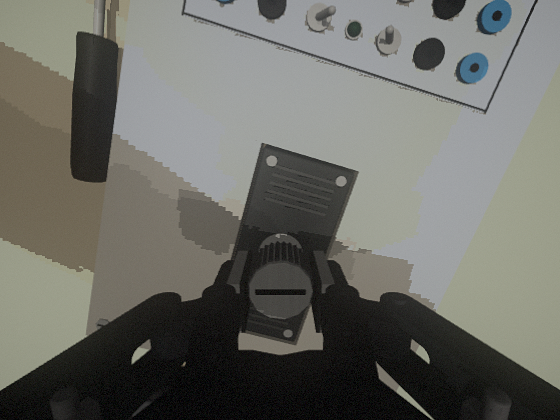

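The slot at (279,293) stays level in the gripper's view, so the knob turns with the fingers and does not slip. z force is 5 N. I'll continue.

{"api": "apply_moves", "payload": {
  "rows": [
    {"delta_pos": [0, 0, 0.0005], "turn": -6},
    {"delta_pos": [0, 0, 0.0005], "turn": -12},
    {"delta_pos": [0, 0, 0.0005], "turn": -18},
    {"delta_pos": [0, 0, 0.0005], "turn": -24},
    {"delta_pos": [0, 0, 0.0005], "turn": -24},
    {"delta_pos": [0, 0, 0.0005], "turn": -24}
  ]
}}

```text
time_s: 10.2
eef_pos: [0.5698, -0.0565, 0.0908]
ee_rot: [1.458, 2.779, -0.003]
wrist_force: [-2.6, 0.4, 5.4]
finger_gap: 0.337
```

{"api": "apply_moves", "payload": {
  "rows": [
    {"delta_pos": [0, 0, 0.0005], "turn": -5},
    {"delta_pos": [0, 0, 0.0005], "turn": -6},
    {"delta_pos": [0, 0, 0.0005], "turn": -6},
    {"delta_pos": [0, 0, 0.0005], "turn": -6}
  ]
}}

```text
time_s: 10.7
eef_pos: [0.5698, -0.0565, 0.0909]
ee_rot: [1.313, 2.851, -0.003]
wrist_force: [-4.3, 0.9, 4.8]
finger_gap: 0.339
```

{"api": "apply_moves", "payload": {
  "rows": [
    {"delta_pos": [0, 0, 0.0005], "turn": -5},
    {"delta_pos": [0, 0, 0.0005], "turn": -6},
    {"delta_pos": [0, 0, 0.0005], "turn": -6},
    {"delta_pos": [0, 0, 0.0005], "turn": -6}
  ]
}}

```text
time_s: 11.2
eef_pos: [0.5698, -0.0565, 0.0909]
ee_rot: [1.163, 2.915, -0.003]
wrist_force: [-2.2, 1.6, 5.2]
finger_gap: 0.336
```

```bash
python3 - <<'E'
from h import *
from station import r
print(plan(r.sense(),[.5706,-.056,.088],-5.5),r.sense()["wrist_torque"])
E
```

```text
now [ 0.5698 -0.0565  0.0909] yaw 46.49 tilt [ 0.0022 -0.0032 -1.    ] delta [-0.0002  0.0009  0.0029] turn 51.99 J [-0.3258  0.0398 -0.2252  1.3027 -0.0024  0.4337] F [-2.2216  1.6222  5.2454] gap 0.336 t 11.20 [0.2851 0.5284 0.0452]
```

{"api": "apply_moves", "payload": {
  "rows": [
    {"delta_pos": [0, 0, 0.0005], "turn": -5},
    {"delta_pos": [0, 0, 0.0005], "turn": -6},
    {"delta_pos": [0, 0, 0.0005], "turn": -6},
    {"delta_pos": [0, 0, 0.0005], "turn": -6}
  ]
}}

```text
time_s: 11.7
eef_pos: [0.5699, -0.0564, 0.0908]
ee_rot: [1.011, 2.971, -0.004]
wrist_force: [-2.7, 0.6, 5.8]
finger_gap: 0.337
```

{"api": "apply_moves", "payload": {
  "rows": [
    {"delta_pos": [0, 0, 0.0005], "turn": -5},
    {"delta_pos": [0, 0, 0.0005], "turn": -6},
    {"delta_pos": [0, 0, 0.0005], "turn": -6},
    {"delta_pos": [0, 0, 0.0005], "turn": -6}
  ]
}}

```text
time_s: 12.2
eef_pos: [0.5699, -0.0564, 0.0908]
ee_rot: [0.856, 3.019, -0.004]
wrist_force: [-2.3, -0.1, 4.5]
finger_gap: 0.34
```

{"api": "apply_moves", "payload": {
  "rows": [
    {"delta_pos": [0, 0, 0.0005], "turn": -5},
    {"delta_pos": [0, 0, 0.0005], "turn": -6},
    {"delta_pos": [0, 0, 0.0005], "turn": -6},
    {"delta_pos": [0, 0, 0.0005], "turn": -6}
  ]
}}

```text
time_s: 12.7
eef_pos: [0.5699, -0.0563, 0.0905]
ee_rot: [0.7, 3.059, -0.004]
wrist_force: [-2.2, -0.2, 6.0]
finger_gap: 0.333
```

```bash
python3 - <<'E'
from h import *
from station import r
print(plan(r.sense(),[.5706,-.056,.088],-5.5),r.sense()["wrist_torque"])
show(r,"wrist","w6.png")
E
```

```text
now [ 0.5699 -0.0563  0.0905] yaw 64.24 tilt [ 0.0027 -0.0032 -1.    ] delta [-0.0005  0.0006  0.0025] turn 69.74 J [-0.3256  0.0396 -0.2261  1.3017 -0.0021  0.124 ] F [-2.1843 -0.2025  5.9605] gap 0.333 t 12.70 [0.3051 0.4699 0.0228]
```

View pics/w6.png

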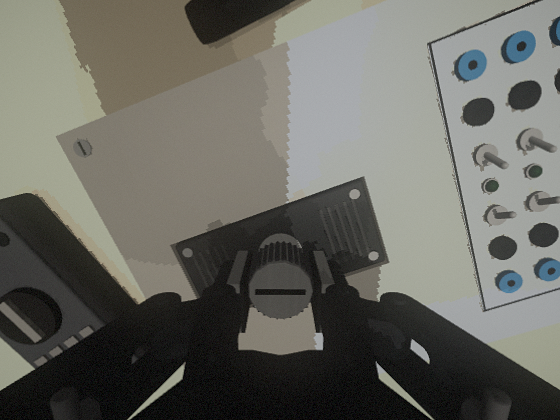

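The slot is still level at (280,292), with the knob 1.22 rad back and no drop yet. I'll keep going.

{"api": "apply_moves", "payload": {
  "rows": [
    {"delta_pos": [0, 0, 0.0005], "turn": -5},
    {"delta_pos": [0, 0, 0.0005], "turn": -6},
    {"delta_pos": [0, 0, 0.0005], "turn": -6},
    {"delta_pos": [0, 0, 0.0005], "turn": -6}
  ]
}}

```text
time_s: 13.25
eef_pos: [0.5699, -0.0563, 0.0897]
ee_rot: [0.54, 3.092, -0.004]
wrist_force: [-0.3, 0.9, -0.7]
finger_gap: 0.341
```

{"api": "apply_moves", "payload": {
  "rows": [
    {"delta_pos": [0, 0, 0.0005], "turn": -5},
    {"delta_pos": [0, 0, 0.0005], "turn": -6},
    {"delta_pos": [0, 0, 0.0005], "turn": -6},
    {"delta_pos": [0, 0, 0.0005], "turn": -6}
  ]
}}

```text
time_s: 13.75
eef_pos: [0.5699, -0.0563, 0.0892]
ee_rot: [0.38, 3.116, -0.004]
wrist_force: [1.2, 1.3, -1.1]
finger_gap: 0.337
```

{"api": "apply_moves", "payload": {
  "rows": [
    {"delta_pos": [0, 0, 0.0005], "turn": -5},
    {"delta_pos": [0, 0, 0.0005], "turn": -6},
    {"delta_pos": [0, 0, 0.0005], "turn": -6},
    {"delta_pos": [0, 0, 0.0005], "turn": -6}
  ]
}}

```text
time_s: 14.25
eef_pos: [0.5699, -0.0562, 0.0886]
ee_rot: [0.218, 3.131, -0.004]
wrist_force: [0.2, 0.9, -0.8]
finger_gap: 0.335
```

The force vanished between 69.7° and about 75.5° back, so the thread gave there. Now I follow it straight down without turning.

{"api": "apply_moves", "payload": {
  "rows": [
    {"delta_pos": [0, 0, 0.0005], "turn": 0},
    {"delta_pos": [0, 0, 0.001], "turn": 0},
    {"delta_pos": [0, 0, 0.001], "turn": 0},
    {"delta_pos": [0, 0, 0.001], "turn": 0}
  ]
}}

```text
time_s: 14.75
eef_pos: [0.5699, -0.0562, 0.0877]
ee_rot: [0.218, 3.131, -0.004]
wrist_force: [1.1, 1.4, -0.5]
finger_gap: 0.336
```

{"api": "apply_moves", "payload": {
  "rows": [
    {"delta_pos": [0, 0, 0.0005], "turn": 0},
    {"delta_pos": [0, 0, 0.001], "turn": 0},
    {"delta_pos": [0, 0, 0.001], "turn": 0},
    {"delta_pos": [0, 0, 0.001], "turn": 0}
  ]
}}

```text
time_s: 15.25
eef_pos: [0.57, -0.0562, 0.0874]
ee_rot: [0.218, 3.131, -0.004]
wrist_force: [-2.4, 0.9, 6.8]
finger_gap: 0.34
```

```bash
python3 - <<'E'
from h import *
from station import r
print(plan(r.sense(),[.5706,-.056,.088],-5.5),r.sense()["wrist_torque"])
show(r,"wrist","w7.png")
E
```

```text
now [ 0.57   -0.0562  0.0874] yaw 82.03 tilt [ 0.0028 -0.003  -1.    ] delta [-0.0006  0.0003 -0.0006] turn 87.53 J [-0.3256  0.0412 -0.2302  1.2958 -0.0019 -0.1864] F [-2.3553  0.8938  6.79  ] gap 0.340 t 15.25 [ 0.4882  0.562  -0.0018]
```

View pics/w7.png

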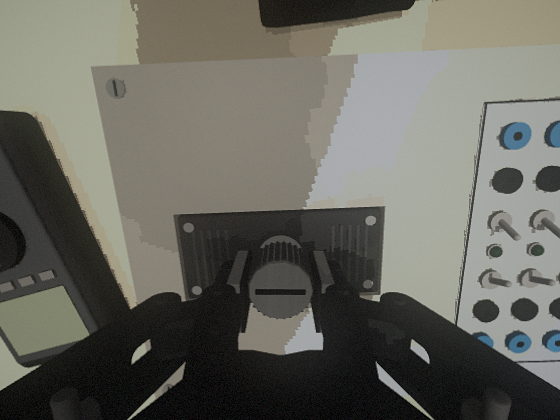

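The thread bottomed with about 7 N of contact after a drop of roughly 3.5 mm, and the slot is unmoved in the grip at (280,292). Knob turn is now +87.4°, and I put the drop at about 71°, so the target is about −289°. First forward leg.

{"api": "apply_moves", "payload": {
  "rows": [
    {"delta_pos": [0, 0, 0.0003], "turn": 6},
    {"delta_pos": [0, 0, 0.0004], "turn": 14},
    {"delta_pos": [0, 0, 0.0005], "turn": 22},
    {"delta_pos": [0, 0, 0.0006], "turn": 30},
    {"delta_pos": [0, 0, 0.0007], "turn": 38},
    {"delta_pos": [0, 0, 0.0008], "turn": 46},
    {"delta_pos": [0, 0, 0.0009], "turn": 54},
    {"delta_pos": [0, 0, 0.001], "turn": 60},
    {"delta_pos": [0, 0, 0.001], "turn": 60},
    {"delta_pos": [0, 0, 0.001], "turn": 60}
  ]
}}

```text
time_s: 16.55
eef_pos: [0.5698, -0.0565, 0.0867]
ee_rot: [1.75, 2.604, -0.003]
wrist_force: [-4.3, 0.3, 5.9]
finger_gap: 0.337
```

```bash
python3 - <<'E'
from h import *
from station import r
print(plan(r.sense(),[.5706,-.056,.088],-5.5),r.sense()["wrist_torque"])
E
```

```text
now [ 0.5698 -0.0565  0.0867] yaw 22.18 tilt [ 0.0024 -0.0037 -1.    ] delta [ 0.0002  0.001  -0.0013] turn 27.68 J [-0.3257  0.0414 -0.2312  1.2947 -0.0027  0.858 ] F [-4.3026  0.3456  5.8927] gap 0.337 t 16.55 [-0.0314  0.8425 -0.0174]
```

60° forward gave −0.7 mm, which matches the pitch, so the thread is engaged.

{"api": "apply_moves", "payload": {
  "rows": [
    {"delta_pos": [0, 0, 0.0003], "turn": 6},
    {"delta_pos": [0, 0, 0.0004], "turn": 14},
    {"delta_pos": [0, 0, 0.0005], "turn": 22},
    {"delta_pos": [0, 0, 0.0006], "turn": 30},
    {"delta_pos": [0, 0, 0.0007], "turn": 38},
    {"delta_pos": [0, 0, 0.0008], "turn": 46},
    {"delta_pos": [0, 0, 0.0009], "turn": 54},
    {"delta_pos": [0, 0, 0.001], "turn": 60},
    {"delta_pos": [0, 0, 0.001], "turn": 60},
    {"delta_pos": [0, 0, 0.001], "turn": 60}
  ]
}}

```text
time_s: 17.8
eef_pos: [0.5693, -0.0565, 0.086]
ee_rot: [2.816, 1.384, -0.0]
wrist_force: [-4.1, 2.0, 6.6]
finger_gap: 0.337
```

{"api": "apply_moves", "payload": {
  "rows": [
    {"delta_pos": [0, 0, 0.0003], "turn": 6},
    {"delta_pos": [0, 0, 0.0004], "turn": 14},
    {"delta_pos": [0, 0, 0.0005], "turn": 22},
    {"delta_pos": [0, 0, 0.0006], "turn": 30},
    {"delta_pos": [0, 0, 0.0007], "turn": 38},
    {"delta_pos": [0, 0, 0.0008], "turn": 46},
    {"delta_pos": [0, 0, 0.0008], "turn": 50},
    {"delta_pos": [0, 0, 0.0006], "turn": 50},
    {"delta_pos": [0, 0, 0.0006], "turn": 50}
  ]
}}

```text
time_s: 18.92
eef_pos: [0.5692, -0.0563, 0.0855]
ee_rot: [3.137, 0.068, 0.002]
wrist_force: [-4.0, 2.4, 5.6]
finger_gap: 0.336
```

```bash
python3 - <<'E'
from h import *
from station import r
s=r.sense();print(plan(s,[.5706,-.056,.088],-5.5),s["wrist_torque"])
m=r.camera_model("wrist");print(m["origin"])
show(r,"wrist","w8.png")
E
```

```text
now [ 0.5692 -0.0563  0.0855] yaw -87.52 tilt [ 0.0014 -0.0034 -1.    ] delta [ 0.0014 -0.0002 -0.0025] turn -82.02 J [-0.3256  0.0418 -0.2331  1.2935 -0.0028  2.7728] F [-4.0021  2.4423  5.6051] gap 0.336 t 18.93 [0.5822 0.8534 0.0653]
[ 0.6376 -0.0514  0.2289]
```

View pics/w8.png

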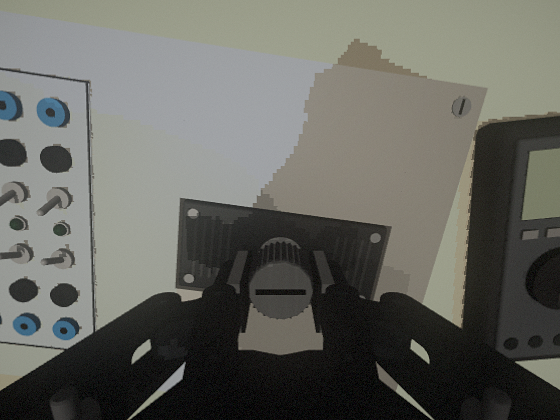

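The slot is still level at (280,292) and the knob turn is −82°. I'll open, unwind 215°, then regrip.

{"api": "apply_moves", "payload": {
  "rows": [
    {"delta_pos": [0, 0, 0], "turn": 0},
    {"delta_pos": [0, 0, 0], "turn": 0},
    {"delta_pos": [0, 0, 0], "turn": 0},
    {"delta_pos": [0, 0, 0], "turn": 0},
    {"delta_pos": [0, 0, 0], "turn": -10},
    {"delta_pos": [0, 0, 0], "turn": -20},
    {"delta_pos": [0, 0, 0], "turn": -30},
    {"delta_pos": [0, 0, 0], "turn": -40},
    {"delta_pos": [0, 0, 0], "turn": -50},
    {"delta_pos": [0, 0, 0], "turn": -60}
  ],
  "gripper": 0.075
}}

```text
time_s: 20.23
eef_pos: [0.5692, -0.0563, 0.0855]
ee_rot: [2.678, 1.635, -0.001]
wrist_force: [0.2, -0.6, 0.8]
finger_gap: 0.881
```

{"api": "apply_moves", "payload": {
  "rows": [
    {"delta_pos": [0, 0, 0], "turn": -10},
    {"delta_pos": [0, 0, 0], "turn": -20},
    {"delta_pos": [0, 0, 0], "turn": -30},
    {"delta_pos": [0, 0, 0], "turn": -40},
    {"delta_pos": [0, 0, 0], "turn": -50},
    {"delta_pos": [0, 0, 0], "turn": -60},
    {"delta_pos": [0, 0, 0], "turn": -70},
    {"delta_pos": [0, 0, 0], "turn": -80},
    {"delta_pos": [0, 0, 0], "turn": -90},
    {"delta_pos": [0, 0, 0], "turn": -100}
  ]
}}

```text
time_s: 21.48
eef_pos: [0.5693, -0.0564, 0.0855]
ee_rot: [0.46, 3.106, -0.005]
wrist_force: [-0.3, 0.6, 0.4]
finger_gap: 0.885
```

{"api": "apply_moves", "payload": {
  "rows": [
    {"delta_pos": [0, 0, 0], "turn": -10},
    {"delta_pos": [0, 0, 0], "turn": -20},
    {"delta_pos": [0, 0, 0], "turn": -30},
    {"delta_pos": [0, 0, 0], "turn": -40},
    {"delta_pos": [0, 0, 0], "turn": -50},
    {"delta_pos": [0, 0, 0], "turn": -52},
    {"delta_pos": [0, 0, 0], "turn": -52}
  ]
}}

```text
time_s: 22.35
eef_pos: [0.5693, -0.0563, 0.0854]
ee_rot: [-0.944, 2.996, -0.006]
wrist_force: [-0.1, -0.2, 0.1]
finger_gap: 0.88
```

```bash
python3 - <<'E'
from h import *
from station import r
s=r.sense();print(plan(s,[.5697,-.0563,.0845],-5.5),s["wrist_torque"])
m=r.camera_model("wrist")
show(r,"wrist","w9.png")
for z in(.108,.111,.114,.117):print(z,proj(m,(.5697,-.0563,z)))
E
```

```text
now [ 0.5693 -0.0563  0.0854] yaw 124.98 tilt [ 0.0015 -0.0035 -1.    ] delta [-0.0003 -0.0002  0.0009] turn -49.52 J [-0.3256  0.0419 -0.2331  1.2933 -0.0028 -0.9362] F [-0.0974 -0.1518  0.148 ] gap 0.880 t 22.35 [-0.0095  0.0215 -0.0161]
0.108 [276.8662 287.1575]
0.111 [276.7706 290.6275]
0.114 [276.6708 294.2532]
0.117 [276.5664 298.0453]
```

View pics/w9.png

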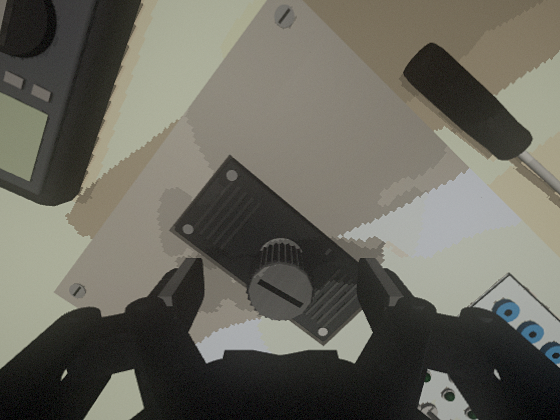

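The knob top is centred at (280,292), the same place as when gripped, so it is centred between the pads. The slot is tilted about 29°, as expected, so the knob did not turn on release. Regripping.

{"api": "apply_moves", "payload": {
  "rows": [
    {"delta_pos": [0, 0, 0], "turn": 0},
    {"delta_pos": [0, 0, 0], "turn": 0},
    {"delta_pos": [0, 0, 0], "turn": 0},
    {"delta_pos": [0, 0, 0], "turn": 0},
    {"delta_pos": [0, 0, 0], "turn": 0},
    {"delta_pos": [0, 0, 0], "turn": 0}
  ],
  "gripper": 0.0,
  "force": 40
}}

```text
time_s: 23.15
eef_pos: [0.5693, -0.0563, 0.0855]
ee_rot: [-0.944, 2.996, -0.006]
wrist_force: [-0.9, 0.7, 2.0]
finger_gap: 0.338
```

```bash
python3 - <<'E'
from h import *
from station import r
s=r.sense();print(plan(s,[.5697,-.0563,.0845],-5.5),s["wrist_torque"])
show(r,"wrist","w10.png",(200,220,360,340),5)
E
```

```text
now [ 0.5693 -0.0563  0.0855] yaw 124.97 tilt [ 0.0016 -0.0035 -1.    ] delta [-0.0003 -0.0002  0.001 ] turn -49.53 J [-0.3256  0.0418 -0.233   1.2933 -0.0028 -0.936 ] F [-0.8615  0.702   2.0131] gap 0.338 t 23.15 [0.0471 0.2177 0.0075]
```

View pics/w10.png

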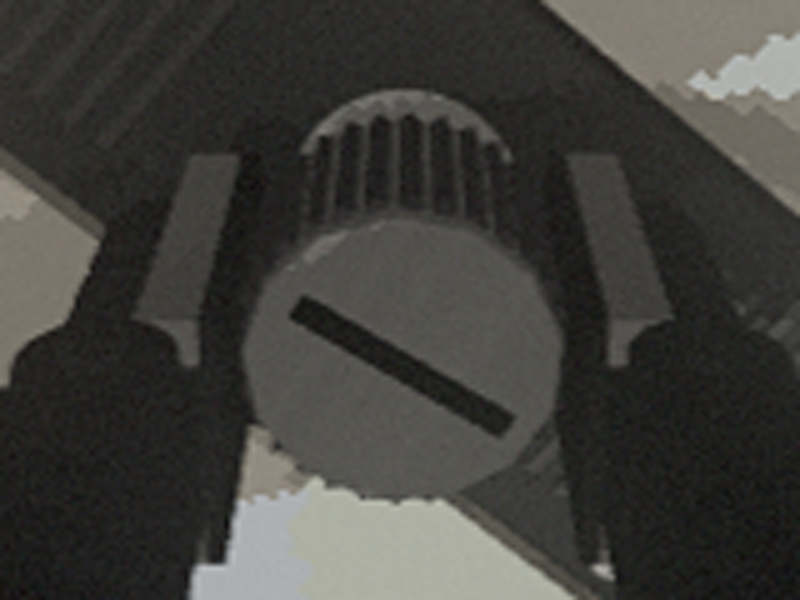

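The knob is gripped, with the slot running from (303,305) to (505,425) in the crop, about 33° after correcting for perspective (32.5° expected). It needs 207° more.

{"api": "apply_moves", "payload": {
  "rows": [
    {"delta_pos": [0, 0, 0.0003], "turn": 6},
    {"delta_pos": [0, 0, 0.0004], "turn": 14},
    {"delta_pos": [0, 0, 0.0005], "turn": 22},
    {"delta_pos": [0, 0, 0.0006], "turn": 30},
    {"delta_pos": [0, 0, 0.0007], "turn": 38},
    {"delta_pos": [0, 0, 0.0008], "turn": 46},
    {"delta_pos": [0, 0, 0.0009], "turn": 54},
    {"delta_pos": [0, 0, 0.001], "turn": 60},
    {"delta_pos": [0, 0, 0.001], "turn": 60},
    {"delta_pos": [0, 0, 0.001], "turn": 60}
  ]
}}

```text
time_s: 24.45
eef_pos: [0.5693, -0.0562, 0.0847]
ee_rot: [0.676, 3.066, -0.004]
wrist_force: [-1.6, 2.6, 5.6]
finger_gap: 0.335
```

{"api": "apply_moves", "payload": {
  "rows": [
    {"delta_pos": [0, 0, 0.0003], "turn": 6},
    {"delta_pos": [0, 0, 0.0004], "turn": 14},
    {"delta_pos": [0, 0, 0.0005], "turn": 22},
    {"delta_pos": [0, 0, 0.0006], "turn": 30},
    {"delta_pos": [0, 0, 0.0007], "turn": 38},
    {"delta_pos": [0, 0, 0.0008], "turn": 46},
    {"delta_pos": [0, 0, 0.0009], "turn": 54},
    {"delta_pos": [0, 0, 0.001], "turn": 60},
    {"delta_pos": [0, 0, 0.001], "turn": 60},
    {"delta_pos": [0, 0, 0.001], "turn": 60}
  ]
}}

```text
time_s: 25.7
eef_pos: [0.5695, -0.056, 0.0841]
ee_rot: [2.114, 2.319, -0.001]
wrist_force: [-1.8, 2.4, 5.8]
finger_gap: 0.339
```

{"api": "apply_moves", "payload": {
  "rows": [
    {"delta_pos": [0, 0, 0.0003], "turn": 6},
    {"delta_pos": [0, 0, 0.0004], "turn": 14},
    {"delta_pos": [0, 0, 0.0005], "turn": 22},
    {"delta_pos": [0, 0, 0.0006], "turn": 30},
    {"delta_pos": [0, 0, 0.0007], "turn": 38},
    {"delta_pos": [0, 0, 0.0008], "turn": 46},
    {"delta_pos": [0, 0, 0.0009], "turn": 54},
    {"delta_pos": [0, 0, 0.001], "turn": 60},
    {"delta_pos": [0, 0, 0.001], "turn": 60},
    {"delta_pos": [0, 0, 0.001], "turn": 60}
  ]
}}

```text
time_s: 26.95
eef_pos: [0.5697, -0.056, 0.0835]
ee_rot: [2.989, 0.954, 0.003]
wrist_force: [-1.5, 1.2, 6.0]
finger_gap: 0.339
```

```bash
python3 - <<'E'
from h import *
from station import r
s=r.sense();print(plan(s,[.5697,-.0563,.0845],-5.5),s["wrist_torque"])
show(r,"wrist","w11.png",(200,220,360,340),5)
E
```

```text
now [ 0.5697 -0.056   0.0835] yaw -54.58 tilt [ 0.0028 -0.0029 -1.    ] delta [-0.0002  0.0002 -0.001 ] turn -49.08 J [-0.3253  0.0428 -0.2358  1.2887 -0.0019  2.1982] F [-1.5096  1.1572  5.9763] gap 0.339 t 26.95 [ 0.3793  0.4118 -0.0331]
```

View pics/w11.png

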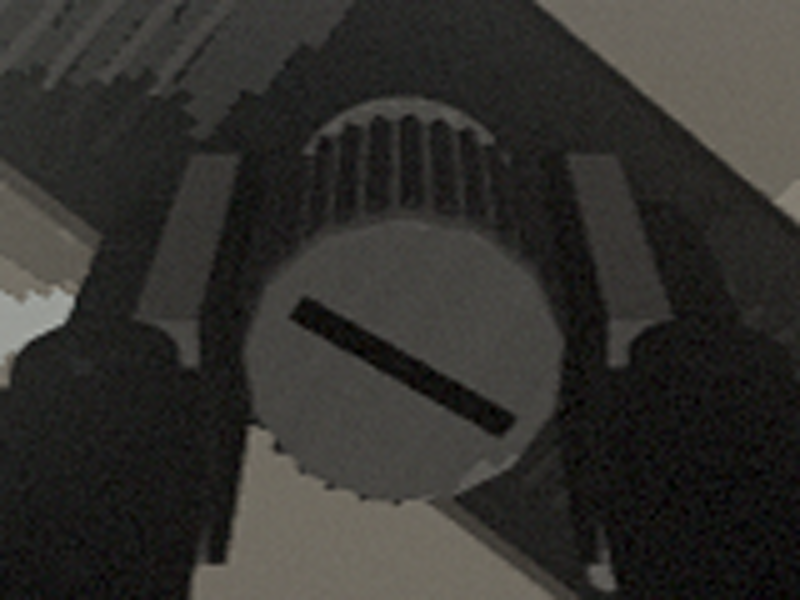

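The slot hasn't moved in the grip, and the knob is at −261.6°. The last 26.5° brings it to −288°.

{"api": "apply_moves", "payload": {
  "rows": [
    {"delta_pos": [0, 0, 0.0003], "turn": 6},
    {"delta_pos": [0, 0, 0.0004], "turn": 14},
    {"delta_pos": [0, 0, 0.0005], "turn": 22},
    {"delta_pos": [0, 0, 0.0005], "turn": 26.5},
    {"delta_pos": [0, 0, 0.0005], "turn": 26.5},
    {"delta_pos": [0, 0, 0.0004], "turn": 26.5},
    {"delta_pos": [0, 0, 0.0004], "turn": 26.5}
  ]
}}

```text
time_s: 27.88
eef_pos: [0.5698, -0.0561, 0.0832]
ee_rot: [3.129, 0.247, 0.004]
wrist_force: [-1.3, -0.7, 5.2]
finger_gap: 0.337
```

```bash
python3 - <<'E'
from h import *
from station import r
s=r.sense();print(plan(s,[.5697,-.0563,.0845],-5.5),s["wrist_torque"])
show(r,"wrist","w12.png");show(r,"scene","s12.png",(130,120,300,247),4);show(r,"top","t12.png")
E
```

```text
now [ 0.5698 -0.0561  0.0832] yaw -80.98 tilt [ 0.0029 -0.0031 -1.    ] delta [-0.0001  0.0002 -0.0013] turn -75.48 J [-0.3254  0.043  -0.2361  1.2879 -0.002   2.6587] F [-1.3424 -0.699   5.1645] gap 0.337 t 27.88 [0.1873 0.389  0.0341]
```

View pics/w12.png

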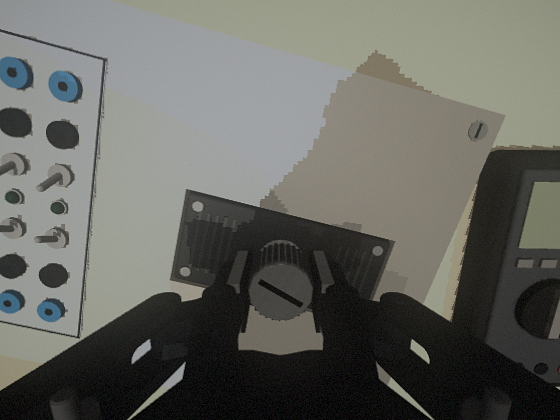

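View pics/s12.png

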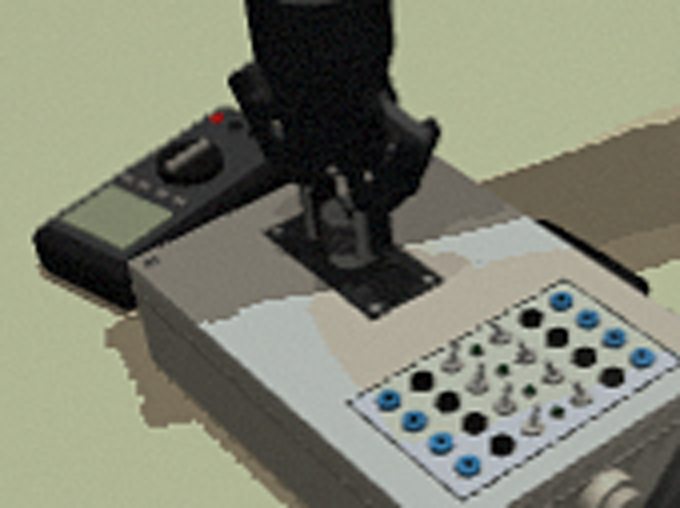

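View pics/t12.png

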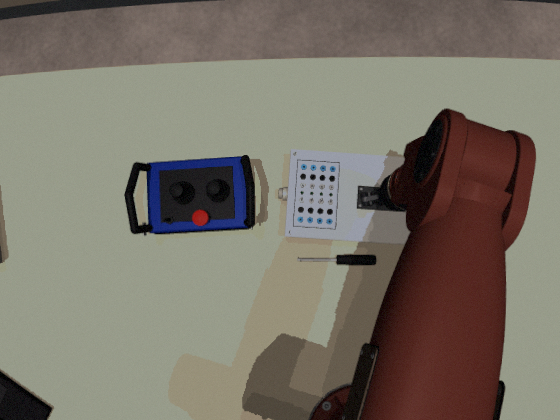

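The wrist view shows the slot unmoved in the grip at (280,292). The top and scene views show the block flush and the transmitter, multimeter and screwdriver where they were. The tool fell 4.2 mm over the 375° of forward turning, and 4.17 mm was expected. Handing in.

```bash
python3 - <<'E'
from station import r
print(r.finish_job())
E
```

```text
the job is handed in; nothing more can be done
None
```

I handed the job in at about 28 s of robot time, with the block pressed flush and the knob one forward turn past the thread drop. The fingers still hold the knob, at 40 N grip and about 5 N bearing down.

- **Block:** I pressed it on the left pad until it hit the firm stop. The tool was then at z = 0.075 m, which is panel level, with about 19 N of push.
- **Thread drop:** Turning backward and bearing down about 5 N, I felt the thread give between 70° and 75° from the start. I went on to 87° in the same batch of moves, then followed the screw straight down to contact, a fall of about 3.5 mm. Part of the missing 0.5 mm is the climb from turning past the drop; the rest is probably slight slip along the fingers.
- **Forward turn:** I turned the knob forward 375°, regripping once on the way. It ended at −288°, one full turn from a drop taken at 72°.

**Last checks**
- The tool fell 4.2 mm over the 375°, against 4.17 mm expected from the pitch.
- In the wrist pictures the slot never moved in the grip during turning, and the knob did not turn while I regripped.
- In the last pictures the block looks flush and the transmitter, multimeter and screwdriver have not moved. I saw no wrist force above about 21 N.

The exact drop angle is known only to about ±3°, so the one full turn is equally uncertain.

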